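# Stack the sanding drum trays on their foot, coarse grit below

## Robot

A 6-joint arm with a two-finger parallel gripper is mounted at the origin on a cart in front of the work surface, level with it; the furniture and walls round the work are solid. World frame = base frame: x ahead of the robot, y to its left, z up, the work surface at z = 0. Lengths are in m, angles in rad, forces in N, time in s.
With the tool pointing down it reaches from about 0.4 to 0.825 m from the base axis. Payload 7 kg.
Tool frame: the origin (TCP) lies between the finger pads; the fingertips stand 11 mm ahead of it and the grasp point (between the pads) lies 8 mm behind it (arm.tips_ahead is the distance from the TCP to the fingertips, in m); z points along the fingers, x is the direction in which the jaws open and shut, and the axes are right-handed (so a half turn about z gives the same grasp; the last joint's range is limited). The gripper opens to 88 mm and grips with 3 to 60 N. Pads are 19 mm wide; open, the fingers measure 130 mm over their backs; the gripper's body (78 mm by 193 mm) begins 47 mm behind the grasp point.
Start: joints at [1.582, 0.359, 0.012, 0, -1.224, -0.288], TCP at [0.184, 0.649, 0.238] pointing down, gripper open.
Joint ranges: [-3.07, 3.07], [-1.43, 2.12], [-1.02, 1.25], [-3.03, 1.67], [-3.05, -0], [-3.03, 3.03]. Speed limits (rad/s): [2.39, 2.39, 3.01, 3.14, 3.14, 3.14].

## Interface

Orientations are given as [roll, pitch, yaw] about the fixed x, y, z axes, in that order (R = Rz(yaw) Ry(pitch) Rx(roll)).
In Python, from station import arm, optics, finder gives the robot as it stands. The module is installed in compiled form; this text tells all that it offers.
- The arm moves only by the tool apply_moves, never from a script. Its argument "increments" is one flat list of numbers, 6 for each row, row after row: the shift along the world's x, y, z in m, then the turn, a rotation vector about the world's x, y, z in rad. In form: [tx, ty, tz, rx, ry, rz, tx, ty, tz, rx, ry, rz, ...]. A call has 1 to 20 rows; each row shifts and turns the pose as measured when the row begins; what a row does not reach is not made up. A row lasts 1/12 s, in which the tool goes at most 41.7 mm and 7.16 degrees, less where a joint would pass 70% of its speed; a pose out of reach is approached as far as the arm can. A call with a gripper value outside its range is refused whole. "hand" is the closure, from 0 (fully open) to 1 (shut), set as the call begins (left out, the last holds). The fingers move at their own pace and stop on an object; "force" is the grip in N (left out, the last holds). Time passes only in rows, so rows that do not move let the fingers close. It gives the time, the measured TCP pose, the force and the opening at its end, in the units of the state.
- arm.get_state(): the state, without advancing time (a new reading comes with each control period).
- optics.grab_frame(name): name is "scene" or "top" or "wrist"; returns the picture (480x640x3 uint8, red, green, blue); there is no depth.
- optics.camera_model(name): a dict with "fx", "fy", "cx", "cy" (pixels), "world_to_cam" (4x4, takes a point from world to camera coordinates); the wrist camera has in their place "T_tool_cam" (4x4, takes a point from camera to tool coordinates, whose origin is the TCP and whose axes are the tool frame's). Camera axes: x right, y up, looking along -z (the intrinsics and any distortion apply to the point x, -y, -z); pixel columns grow to the right and rows downward; lengths in m; the calibration is good to about 2 mm. The wrist camera is an equidistant fisheye: a pixel r from the principal point sees the ray r / f radians off the axis. A picture is of the moment at which its call begins: read the wrist's pose just before it. camera_model takes no time and is no camera call.
- arm.job_done(): hands the job in, once; it reports no verdict.
Trained networks look in the newest picture that a camera, given by its name, has taken for a name from the list of things; names that differ only in an ending like _2 or _b are one class to them, and where a whole thing is asked for, a point or a joint stands for the part that bears it (a point fixed in the world has none). Each returns a list of dicts, best first, with "conf" (0 to 1); they miss things now and then, are a little off and sometimes report something else, mostly with a low value. They report only what shows in the picture. A call takes as long as a camera call. They do not tell look-alikes from the thing itself.
- finder.find_in(camera, name): "box" ([left, top, right, bottom] in pixels, round what is visible of it).
- finder.landmark_of(camera, name): "point" ([column, row] in pixels: a listed point, or the origin of a listed thing).
The state is a dict: "t": time; "q": joint angles; "qd": joint speeds; "joint_efforts": joint torques, N m; "eef_pos": TCP position; "ee_rot": TCP orientation; "force": force on the tool from outside, world axes, zero at the start; "moment": the same for the moment, N m; "width": finger opening in m.
Only numpy, scipy, OpenCV 4.12 (cv2) and the standard library are available. Lean on these libraries where they do the work, as an engineer would, in place of code of your own. Each camera call takes 0.05 s, during which the arm holds its last target. There are 200 camera calls.

## Task

Stack the two blue trays on the black foot that is screwed to the bench: first the tray that holds the red drum, then, on top of it, the tray that holds the white drum. Turn each tray so that its two cut-off corners lie over those below and its skirt sits fully down over the rim, with the drums still in their pockets. Set the trays down, do not drop them, and leave the other things on the bench where they are.

Things in the scene. Friction and masses are not known exactly. Their poses are not given: they have to be found in the camera images.
- foot_deck (a point): the black foot, fixed: outline as the trays' (84 x 52 mm, two corners cut off at the +x end), solid, 12 mm tall, with an 8 mm rim on top, 4.5 mm in from the edge; a 4 mm high screwed ear beyond each short end. Point: middle of the 12 mm level, on which the skirt rests; x along the length to the cut corners, z up. The centre of a tray seated on it lies 14 mm above this point, the second tray's 34 mm.
- tray_a_mid (a point): one of two like blue trays, 84 x 52 mm, 28 mm tall, 0.12 kg; two corners cut off at 45 deg (12 mm legs), both at its +x end, the other two square. Grasp across the long sides (52 mm), in the lower 20 mm. Point: its centre, 14 mm above its lower edge; x along the length to the cut corners, z up. Stacked trays lie 20 mm apart in height. Which tray holds which drum varies.
- tray_b_mid (a point): one of two like blue trays, 84 x 52 mm, 28 mm tall, 0.12 kg; two corners cut off at 45 deg (12 mm legs), both at its +x end, the other two square. Grasp across the long sides (52 mm), in the lower 20 mm. Point: its centre, 14 mm above its lower edge; x along the length to the cut corners, z up. Stacked trays lie 20 mm apart in height. Which tray holds which drum varies.
- coarse_drum_mid (a point): the red (coarse) sanding drum, a cylinder 20 mm across and 13 mm tall, 15 g, standing loose in the pocket of one of the trays, its top 5 mm above the tray's rim. The point is its centre, 12.5 mm above the centre of its tray.
- fine_drum_mid (a point): the white (fine) sanding drum, a cylinder 20 mm across and 13 mm tall, 15 g, standing loose in the pocket of one of the trays, its top 5 mm above the tray's rim. The point is its centre, 12.5 mm above the centre of its tray.
- tray_a: tray_a again, origin at the middle of its underside. Its lower 20 mm is a skirt with 3 mm walls, open below, closed above by a deck; on that, 4.5 mm in from the edge, stands an 8 mm rim of the same outline with a round top, which enters the skirt of the tray above with 1.5 mm play all round. Put on the wrong way round it tilts, one end 8 mm proud. A shallow pocket in mid-deck holds one drum.
- tray_b: tray_b again, origin at the middle of its underside. Its lower 20 mm is a skirt with 3 mm walls, open below, closed above by a deck; on that, 4.5 mm in from the edge, stands an 8 mm rim of the same outline with a round top, which enters the skirt of the tray above with 1.5 mm play all round. Put on the wrong way round it tilts, one end 8 mm proud. A shallow pocket in mid-deck holds one drum.
- sand_block: a bystander: a cork sanding block, 51 x 93 x 28 mm, loose; origin at the middle of its underside
- offcut_round: a bystander: a sawn branch disc, 57 mm across, 18 mm tall, loose; origin at the middle of its underside
- powder_tin: a bystander: a small round red tin with a grey lid, 52 mm across, 42 mm tall, loose; origin at the middle of its underside
There are look-alikes about, which are no part of the job. Leave any turquoise look-alike of the tray_b alone.

How it is judged:
On the way, in this order (a step that is already met when the one before it is completed fails the run):
1. the tray with the red drum is seated on the foot, cut corners over cut corners, and let go (((horizontal distance between coarse_drum_mid and tray_a_mid below 0.008 m and z of coarse_drum_mid in the frame of tray_a_mid between 0.008 and 0.018 m and horizontal distance between tray_a_mid and foot_deck below 0.003 m and z of tray_a_mid in the frame of foot_deck between 0.0115 and 0.0165 m and angle between tray_a_mid's own z axis and vertical below 0.05 rad and angle between the x axis of tray_a_mid and the x axis of foot_deck, either way round below 0.08 rad and contact force between the fingers and tray_a below 0.05 N and linear speed of tray_a below 0.02 m/s) or (horizontal distance between coarse_drum_mid and tray_b_mid below 0.008 m and z of coarse_drum_mid in the frame of tray_b_mid between 0.008 and 0.018 m and horizontal distance between tray_b_mid and foot_deck below 0.003 m and z of tray_b_mid in the frame of foot_deck between 0.0115 and 0.0165 m and angle between tray_b_mid's own z axis and vertical below 0.05 rad and angle between the x axis of tray_b_mid and the x axis of foot_deck, either way round below 0.08 rad and contact force between the fingers and tray_b below 0.05 N and linear speed of tray_b below 0.02 m/s))), for 0.2 s.
2. the tray with the white drum is seated on top of it, cut corners over cut corners, and let go (((horizontal distance between coarse_drum_mid and tray_a_mid below 0.008 m and z of coarse_drum_mid in the frame of tray_a_mid between 0.008 and 0.018 m and horizontal distance between tray_a_mid and foot_deck below 0.003 m and z of tray_a_mid in the frame of foot_deck between 0.0115 and 0.0165 m and angle between each of tray_a_mid, tray_b_mid's own z axis and vertical below 0.05 rad and angle between the x axis of each of tray_a_mid, tray_b_mid and the x axis of foot_deck, either way round below 0.08 rad and contact force between the fingers and tray_a below 0.05 N and linear speed of each of tray_a, tray_b below 0.02 m/s and horizontal distance between fine_drum_mid and tray_b_mid below 0.008 m and z of fine_drum_mid in the frame of tray_b_mid between 0.008 and 0.018 m and horizontal distance between tray_b_mid and tray_a_mid below 0.003 m and z of tray_b_mid in the frame of tray_a_mid between 0.0175 and 0.0225 m and contact force between the fingers and tray_b below 0.05 N) or (horizontal distance between coarse_drum_mid and tray_b_mid below 0.008 m and z of coarse_drum_mid in the frame of tray_b_mid between 0.008 and 0.018 m and horizontal distance between tray_b_mid and foot_deck below 0.003 m and z of tray_b_mid in the frame of foot_deck between 0.0115 and 0.0165 m and angle between each of tray_b_mid, tray_a_mid's own z axis and vertical below 0.05 rad and angle between the x axis of each of tray_b_mid, tray_a_mid and the x axis of foot_deck, either way round below 0.08 rad and contact force between the fingers and tray_b below 0.05 N and linear speed of each of tray_b, tray_a below 0.02 m/s and horizontal distance between fine_drum_mid and tray_a_mid below 0.008 m and z of fine_drum_mid in the frame of tray_a_mid between 0.008 and 0.018 m and horizontal distance between tray_a_mid and tray_b_mid below 0.003 m and z of tray_a_mid in the frame of tray_b_mid between 0.0175 and 0.0225 m and contact force between the fingers and tray_a below 0.05 N))), for 0.2 s.
At the end, for the whole second after the job is handed in: The tray with the red drum sits on the foot and the tray with the white drum on it: each within 3 mm sideways, 2.5 mm of fully down, level within 0.05 rad and aligned within 0.08 rad with the foot, at rest and released, each drum within 8 mm of the middle of its tray (((horizontal distance between coarse_drum_mid and tray_a_mid below 0.008 m and z of coarse_drum_mid in the frame of tray_a_mid between 0.008 and 0.018 m and horizontal distance between tray_a_mid and foot_deck below 0.003 m and z of tray_a_mid in the frame of foot_deck between 0.0115 and 0.0165 m and angle between each of tray_a_mid, tray_b_mid's own z axis and vertical below 0.05 rad and angle between the x axis of each of tray_a_mid, tray_b_mid and the x axis of foot_deck, either way round below 0.08 rad and contact force between the fingers and tray_a below 0.05 N and linear speed of each of tray_a, tray_b below 0.02 m/s and horizontal distance between fine_drum_mid and tray_b_mid below 0.008 m and z of fine_drum_mid in the frame of tray_b_mid between 0.008 and 0.018 m and horizontal distance between tray_b_mid and tray_a_mid below 0.003 m and z of tray_b_mid in the frame of tray_a_mid between 0.0175 and 0.0225 m and contact force between the fingers and tray_b below 0.05 N) or (horizontal distance between coarse_drum_mid and tray_b_mid below 0.008 m and z of coarse_drum_mid in the frame of tray_b_mid between 0.008 and 0.018 m and horizontal distance between tray_b_mid and foot_deck below 0.003 m and z of tray_b_mid in the frame of foot_deck between 0.0115 and 0.0165 m and angle between each of tray_b_mid, tray_a_mid's own z axis and vertical below 0.05 rad and angle between the x axis of each of tray_b_mid, tray_a_mid and the x axis of foot_deck, either way round below 0.08 rad and contact force between the fingers and tray_b below 0.05 N and linear speed of each of tray_b, tray_a below 0.02 m/s and horizontal distance between fine_drum_mid and tray_a_mid below 0.008 m and z of fine_drum_mid in the frame of tray_a_mid between 0.008 and 0.018 m and horizontal distance between tray_a_mid and tray_b_mid below 0.003 m and z of tray_a_mid in the frame of tray_b_mid between 0.0175 and 0.0225 m and contact force between the fingers and tray_a below 0.05 N))); the robot touches nothing.
It fails at once if a tray is dropped: moving faster than 0.6 m/s while no finger touches it ((contact force between the fingers and tray_a below 0.01 N and linear speed of tray_a above 0.6 m/s) or (contact force between the fingers and tray_b below 0.01 N and linear speed of tray_b above 0.6 m/s)).
It fails at once if a loose bystander (sanding block, branch disc, tin) is moved by more than 20 mm (distance of any of sand_block, offcut_round, powder_tin from where it was at the start of the episode above 0.02 m).
It also fails if it takes over 54 s, if anything falls off the work surface, if the arm or the gripper's body presses on something with over 40 N, if the wrist force passes 120 N, or if a joint passes its speed limit or range.

## Working session

There is one attempt and no reset: what is moved stays moved. The work goes in short steps, Python scripts to look and compute and a tool call to move; the robot and the scene stay as the last step left them, time stands still between calls to the robot, and variables do not carry over. Pictures are saved under pics/ and viewed, about 8 in all and at most 12, crops included, and the job is handed in when it is done.

Besides the shell and the picture viewer there is one more tool, called after "Request:" as a command line: name --argument value ..., lists and objects as JSON in quotes. apply_moves: Moves the arm, as the interface text tells. Its arguments: {"type":"object","properties":{"increments":{"type":"array"},"hand":{"type":"number"},"force":{"type":"number"}},"required":["increments"]}

```bash
mkdir -p pics; cat > h.py <<'E'
import numpy as np, cv2
from station import arm, optics, finder
from scipy.spatial.transform import Rotation as R
def grab(c,fn=None):
    im=optics.grab_frame(c)
    if fn: cv2.imwrite('pics/'+fn,im[:,:,::-1])
    return im
def ray(c,px,st=None):
    m=optics.camera_model(c); x=(px[0]-m['cx'])/m['fx']; y=(px[1]-m['cy'])/m['fy']
    if c=='wrist':
        st=st or arm.get_state(); r=np.hypot(x,y); s=np.sin(r)/r if r>1e-9 else 1
        d=np.array([x*s,-y*s,-np.cos(r)])
        T=np.eye(4); T[:3,:3]=R.from_euler('xyz',st['ee_rot']).as_matrix(); T[:3,3]=st['eef_pos']
        C=T@m['T_tool_cam']
    else:
        d=np.array([x,-y,-1]); C=np.linalg.inv(m['world_to_cam'])
    return C[:3,3],C[:3,:3]@d
def atz(c,px,z,st=None):
    o,d=ray(c,px,st); return o+d*(z-o[2])/d[2]
E
python3 - <<'E'
from h import *
s=arm.get_state(); print({k:np.round(v,3) for k,v in s.items()})
for c in ['top','wrist','scene']:
    grab(c,c+'0.png'); m=optics.camera_model(c); print(c,{k:np.round(v,3).tolist() for k,v in m.items()})
    for n in ['foot_deck','tray_a_mid','coarse_drum_mid','fine_drum_mid','sand_block','offcut_round','powder_tin']:
        print(n,[(np.round(d['point']).tolist(),round(d['conf'],2)) for d in finder.landmark_of(c,n)])
a=cv2.imread('pics/top0.png');b=cv2.imread('pics/scene0.png');w=cv2.imread('pics/wrist0.png')
E
```

```text
{'t': np.float64(0.0), 'q': array([ 1.582,  0.359,  0.011, -0.   , -1.224, -0.288]), 'qd': array([-0.002,  0.001,  0.001, -0.001,  0.002, -0.001]), 'joint_efforts': array([-0.0000e+00, -5.8271e+01,  2.9305e+01,  6.9970e+00,  7.0000e-03,
       -0.0000e+00]), 'eef_pos': array([0.184, 0.649, 0.237]), 'ee_rot': array([-3.141e+00, -2.000e-03, -1.848e+00]), 'force': array([0.505, 0.053, 0.583]), 'moment': array([-0.018, -0.05 , -0.03 ]), 'width': np.float64(0.088)}
top {'fx': 529.862, 'fy': 529.862, 'cx': 312.855, 'cy': 235.896, 'world_to_cam': [[0.004, -1.0, -0.009, 0.135], [0.988, 0.003, 0.153, -0.522], [-0.153, -0.009, 0.988, -1.017], [0.0, 0.0, 0.0, 1.0]]}
foot_deck [([279.0, 240.0], 0.86), ([189.0, 238.0], 0.31)]
tray_a_mid [([217.0, 293.0], 0.7)]
coarse_drum_mid [([215.0, 294.0], 0.66), ([224.0, 189.0], 0.54)]
fine_drum_mid [([214.0, 295.0], 0.65)]
sand_block [([339.0, 318.0], 0.55)]
offcut_round [([190.0, 237.0], 0.71)]
powder_tin [([287.0, 181.0], 0.65)]
wrist {'fx': 371.648, 'fy': 371.648, 'cx': 321.415, 'cy': 239.09, 'T_tool_cam': [[1.0, 0.0, 0.0, -0.001], [0.0, -0.969, -0.248, -0.066], [0.0, 0.248, -0.969, -0.147], [0.0, 0.0, 0.0, 1.0]]}
foot_deck []
tray_a_mid []
coarse_drum_mid []
fine_drum_mid []
sand_block []
offcut_round []
powder_tin []
scene {'fx': 440.999, 'fy': 440.999, 'cx': 320.377, 'cy': 239.498, 'world_to_cam': [[-0.645, -0.764, -0.004, 0.448], [0.426, -0.363, 0.829, -0.231], [-0.635, 0.533, 0.56, -0.597], [0.0, 0.0, 0.0, 1.0]]}
foot_deck [([296.0, 279.0], 0.89), ([259.0, 254.0], 0.37)]
tray_a_mid [([277.0, 350.0], 0.82)]
coarse_drum_mid [([214.0, 270.0], 0.67)]
fine_drum_mid [([296.0, 282.0], 0.68), ([276.0, 346.0], 0.62), ([276.0, 344.0], 0.54)]
sand_block [([407.0, 303.0], 0.76)]
offcut_round [([209.0, 334.0], 0.6)]
powder_tin [([260.0, 253.0], 0.76), ([276.0, 353.0], 0.28)]
```

View pics/top0.png

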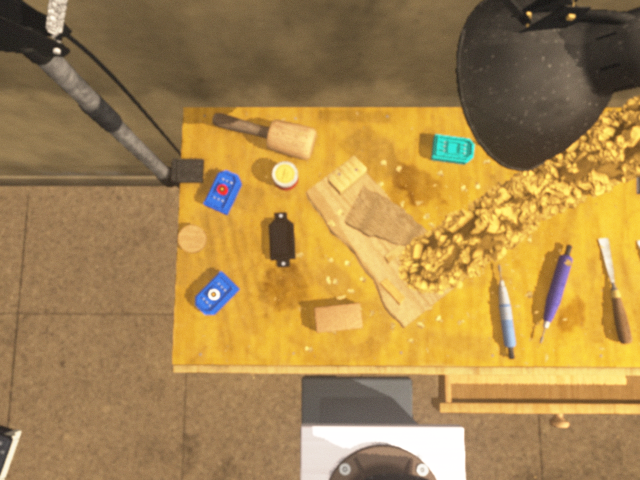

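View pics/scene0.png

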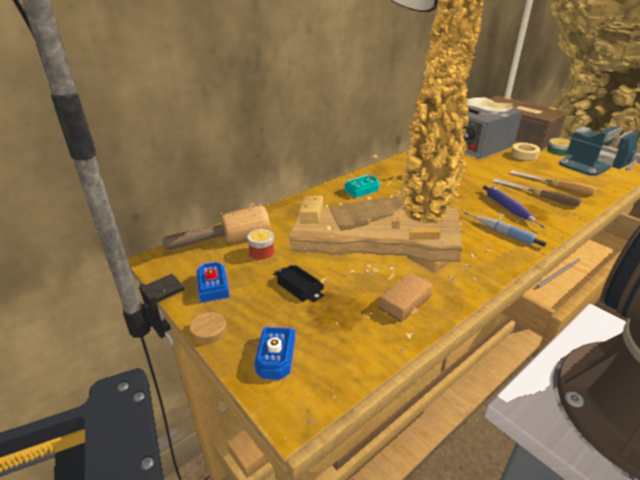

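The top view shows the red-drum blue tray at (223,192), the white-drum blue tray at (216,293), the foot at (282,239), and the turquoise decoy at (453,148). The scene view agrees. I'll enlarge to confirm them and get the orientation of the cut corners.

```bash
python3 - <<'E'
from h import *
im=cv2.imread('pics/top0.png'); cv2.imwrite('pics/c1.png',cv2.resize(im[150:350,170:370],(800,600)[:1]*1+(800,)if 0 else (600,600),interpolation=cv2.INTER_CUBIC))
for n,p,z in [('red',(223,190),.033),('white',(214,295),.033),('foot',(282,239),.02),('tin',(285,175),.042),('block',(338,317),.028),('disc',(191,237),.018)]:
    print(n,atz('top',p,z).round(3))
for n,p,z in [('red',(211,272),.033),('white',(275,345),.033),('foot',(298,281),.016)]:
    print('scene',n,atz('scene',p,z).round(3))
hsv=cv2.cvtColor(im,cv2.COLOR_BGR2HSV)
for nm,m in [('blue',cv2.inRange(hsv,(105,120,60),(125,255,255))),('blk',cv2.inRange(hsv,(0,0,0),(180,255,50)))]:
    m[:, :170]=0; m[:150]=0; m[340:]=0; m[:,340:]=0
    for c in cv2.findContours(m,0,2)[0]:
        if cv2.contourArea(c)>200: print(nm,cv2.minAreaRect(c))
E
```

```text
red [0.617 0.321 0.033]
white [0.404 0.332 0.033]
foot [0.519 0.2   0.02 ]
tin [0.647 0.194 0.042]
block [0.362 0.087 0.028]
disc [0.522 0.386 0.018]
scene red [0.617 0.324 0.033]
scene white [0.399 0.337 0.033]
scene foot [0.511 0.207 0.016]
blue ((215.00003051757812, 294.5000305175781), (24.748737335205078, 40.305084228515625), 45.0)
blue ((223.50003051757812, 191.0), (25.043960571289062, 39.80200958251953), 26.56505012512207)
```

View pics/c1.png

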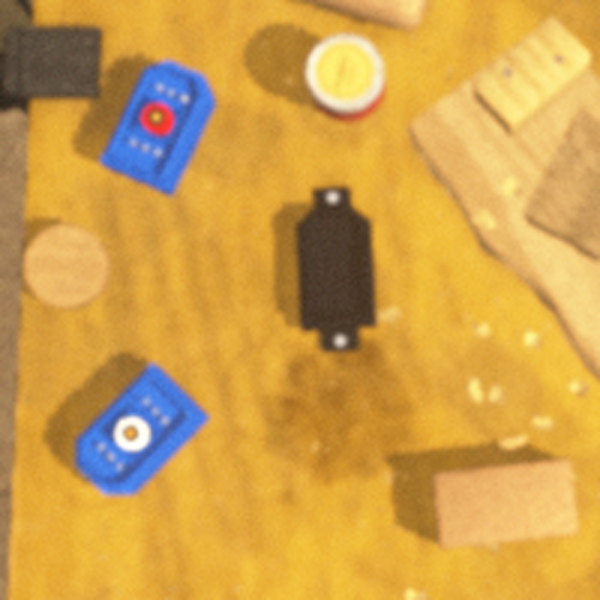

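Confirmed in the crop. The red tray is at crop (157,118) with its cut end up and right, and the white tray is at (132,433) with its cut end down and left. The foot's cut end is up, and the lamp clamp is at (55,62), close to the red tray. Next I'll move to a central viewpoint.

Request:
apply_moves --increments '[0.025,-0.03,0.004,0,0,0,0.025,-0.03,0.004,0,0,0,0.025,-0.03,0.004,0,0,0,0.025,-0.03,0.004,0,0,0,0.025,-0.03,0.004,0,0,0,0.025,-0.03,0.004,0,0,0,0.025,-0.03,0.004,0,0,0,0.025,-0.03,0.004,0,0,0,0.025,-0.03,0.004,0,0,0,0.025,-0.03,0.004,0,0,0,0.025,-0.03,0.004,0,0,0,0.025,-0.03,0.004,0,0,0,0,0,0,0,0,0,0,0,0,0,0,0]'

```text
t: 2.37
eef_pos: [0.493, 0.2707, 0.2877]
ee_rot: [-3.138, 0.002, -1.843]
force: [-1.0, 0.3, -0.2]
width: 0.0875
```

```bash
python3 - <<'E'
from h import *
s=arm.get_state(); print({k:np.round(v,3).tolist() for k,v in s.items() if k in('t','q','eef_pos','ee_rot')})
im=grab('wrist','w1.png')
import json; json.dump({k:np.array(s[k]).tolist() for k in('eef_pos','ee_rot')},open('w1.json','w'))
E
```

```text
{'t': 2.367, 'q': [0.852, 0.142, -0.165, 0.003, -1.26, 0.446], 'eef_pos': [0.493, 0.271, 0.288], 'ee_rot': [-3.138, 0.002, -1.843]}
```

View pics/w1.png

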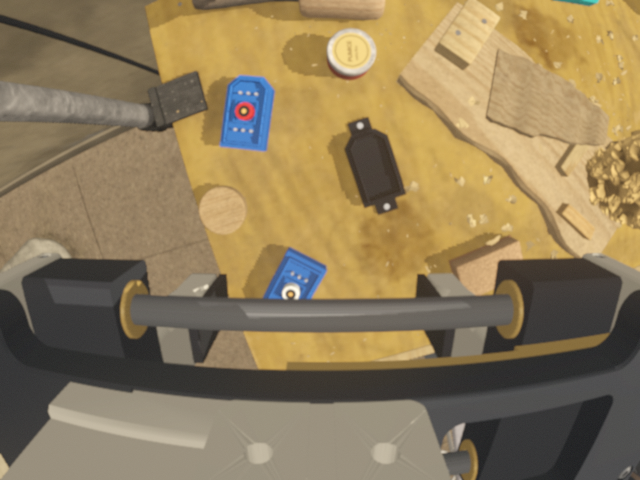

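The wrist view shows the red tray at (247,113), the foot at (375,167), the white tray partly hidden at (295,280), and the lamp clamp at (178,98). I'll write a silhouette pose fit and use it here and on the top picture.

```bash
cat > fit.py <<'E'
from h import *
from scipy.optimize import minimize
import json
def outline(i=0.): # outline inset by i
    X,Y,c=.042-i,.026-i,.012-i*(2-2**.5)
    return np.array([[-X,-Y],[X-c,-Y],[X,-Y+c],[X,Y-c],[X-c,Y],[-X,Y]])
def at(o,z): return np.c_[o,np.full(len(o),z)]
TRAY=[np.r_[at(outline(),0),at(outline(),.020),at(outline(.0045),.0265),at(outline(.006),.028)]]
FOOT=[np.r_[at(outline(),0),at(outline(),.012),at(outline(.0045),.0185),at(outline(.006),.020)]]
def project(c,P,st):
    m=optics.camera_model(c)
    if c=='wrist':
        T=np.eye(4); T[:3,:3]=R.from_euler('xyz',st['ee_rot']).as_matrix(); T[:3,3]=st['eef_pos']
        W=np.linalg.inv(T@m['T_tool_cam'])
    else: W=np.array(m['world_to_cam'])
    q=P@W[:3,:3].T+W[:3,3]; x,y,z=q[:,0],-q[:,1],-q[:,2]
    if c=='wrist':
        r=np.hypot(x,y); th=np.arctan2(r,z); k=th/np.maximum(r,1e-12)
    else: k=1/z
    return np.c_[m['cx']+m['fx']*x*k,m['cy']+m['fy']*y*k]
S=4
def fit(c,im,st,kind,p0,zb=0.,show=None,keep=None):
    """p=(x,y,yaw): silhouette fit; kind tray|foot; zb = height of underside; keep=row limit"""
    hsv=cv2.cvtColor(im,cv2.COLOR_RGB2HSV)
    mask=cv2.inRange(hsv,(105,120,40),(128,255,255)) if kind=='tray' else cv2.inRange(im,(0,0,0),(75,70,70))
    base=TRAY if kind=='tray' else FOOT
    def hulls(p):
        Rz=R.from_euler('z',p[2]).as_matrix(); B=list(base)
        if kind=='foot':
            e,w=p[3],p[4]
            for s in(1,-1): B.append(np.array([[s*x,y,z] for x in(.03,.042+e) for y in(-w,w) for z in(0,.004)]))
        return [cv2.convexHull(project(c,b@Rz.T+[p[0],p[1],zb],st).astype(np.float32)) for b in B]
    h=np.concatenate(hulls(p0))[:,0]; lo=np.maximum(np.floor(h.min(0))-8,0).astype(int); hi=np.ceil(h.max(0)).astype(int)+8
    if keep: hi[1]=min(hi[1],keep)
    M=mask[lo[1]:hi[1],lo[0]:hi[0]]
    n,lab,stt,_=cv2.connectedComponentsWithStats(M); M=(lab==1+np.argmax(stt[1:,4])).astype(np.uint8)
    hol=M.copy(); cs=cv2.findContours(M,cv2.RETR_EXTERNAL,2)[0]; cv2.drawContours(hol,cs,-1,1,-1); M=hol
    Mf=cv2.GaussianBlur(M.astype(np.float32),(0,0),.7)
    def ras(p):
        A=np.zeros((M.shape[0]*S,M.shape[1]*S),np.uint8)
        for hh in hulls(p): cv2.fillConvexPoly(A,np.round(((hh-lo+.5)*S-.5)*16).astype(np.int32),255,shift=4)
        return cv2.GaussianBlur(cv2.resize(A,M.shape[::-1],interpolation=cv2.INTER_AREA)/np.float32(255),(0,0),.7)
    f=lambda p: float(((ras(p)-Mf)**2).sum())
    best=np.array(p0,float)
    for sc in(1,.4):
        d=np.array([.006,.006,.15,.004,.003][:len(best)])*sc
        best=minimize(f,best,method='Nelder-Mead',options=dict(initial_simplex=np.r_[[best],best+np.diag(d)],maxiter=250,xatol=2e-5,fatol=.01)).x
    if show:
        o=cv2.resize(im[lo[1]:hi[1],lo[0]:hi[0]],None,fx=5,fy=5,interpolation=cv2.INTER_CUBIC)
        for hh in hulls(best): cv2.polylines(o,[np.round((hh-lo+.5)*5).astype(np.int32)],True,(0,255,0))
        cv2.imwrite('pics/'+show,o[:,:,::-1])
    return best,f(best)/max(M.sum(),1)
E
python3 - <<'E'
from fit import *
st=json.load(open('w1.json'))
w=cv2.imread('pics/w1.png')[:,:,::-1].copy(); t=cv2.imread('pics/top0.png')[:,:,::-1].copy()
np.set_printoptions(precision=4,suppress=True)
print('red w',fit('wrist',w,st,'tray',(.617,.321,-.46),show='f1.png'))
print('red t',fit('top',t,st,'tray',(.617,.321,-.46)))
print('foot w',fit('wrist',w,st,'foot',(.515,.203,.05,.012,.01),show='f2.png'))
print('foot t',fit('top',t,st,'foot',(.515,.203,.05,.012,.01)))
print('white t',fit('top',t,st,'tray',(.404,.332,2.4)))
a=cv2.imread('pics/f1.png');b=cv2.imread('pics/f2.png');H=max(a.shape[0],b.shape[0])
o=np.hstack([cv2.copyMakeBorder(i,0,H-i.shape[0],0,5,0) for i in(a,b)]); print(o.shape); cv2.imwrite('pics/f.png',o)
for p in[(206,105),(180,72),(150,78)]: print('clamp',atz('wrist',p,.0,st).round(3),atz('wrist',p,.02,st).round(3))
for p in[(203,158),(203,182)]: print('clamp top',atz('top',p,.0).round(3),atz('top',p,.02).round(3))
E
```

```text
red w (array([ 0.6198,  0.3245, -0.4058]), np.float64(0.043176505796370966))
red t (array([ 0.6205,  0.3241, -0.4126]), np.float64(0.05445575613618776))
foot w (array([0.5191, 0.2028, 0.0719, 0.0049, 0.0108]), np.float64(0.12277918686101466))
foot t (array([ 0.5166,  0.2023,  0.1434, -0.0021,  0.0148]), np.float64(1.9358774160409902))
white t (array([0.4059, 0.3338, 2.3948]), np.float64(0.059434753819109815))
(550, 775, 3)
clamp [0.646 0.372 0.   ] [0.642 0.366 0.02 ]
clamp [0.699 0.393 0.   ] [0.692 0.387 0.02 ]
clamp [0.707 0.434 0.   ] [0.7   0.425 0.02 ]
clamp top [0.695 0.372 0.   ] [0.689 0.367 0.02 ]
clamp top [0.643 0.37  0.   ] [0.637 0.365 0.02 ]
```

View pics/f.png

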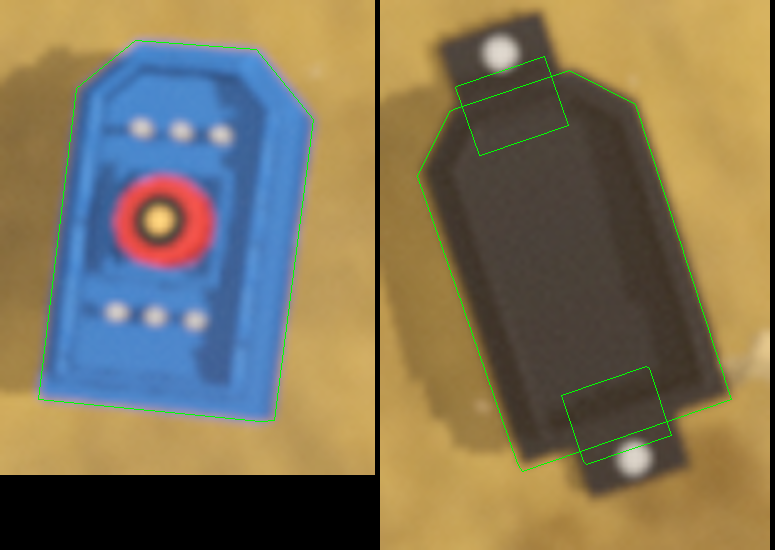

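The tray fit overlay is tight. The foot fit missed the ears because my darkness mask was too strict. I'll fix that and locate the lamp pole before gripping near it.

```bash
sed -i 's/cv2.inRange(im,(0,0,0),(75,70,70))/cv2.inRange(im,(0,0,0),(105,100,95))/; s/- *8,0).astype/-14,0).astype/; s/astype(int)+8/astype(int)+14/' fit.py
python3 - <<'E'
from fit import *
np.set_printoptions(precision=4,suppress=True)
st=json.load(open('w1.json'))
w=cv2.imread('pics/w1.png')[:,:,::-1].copy(); t=cv2.imread('pics/top0.png')[:,:,::-1].copy()
print('foot w',fit('wrist',w,st,'foot',(.517,.203,.07,.014,.01),show='f2.png'))
print('foot t',fit('top',t,st,'foot',(.517,.203,.07,.014,.01)))
rs=[ray('wrist',(80,104),st),ray('top',(120,130)),ray('top',(85,88)),ray('scene',(87,170)),ray('scene',(118,280)),ray('wrist',(20,100),st)]
A=[];b=[]
for o,d in rs:
    n=np.array([-d[1],d[0]])/np.hypot(d[0],d[1]); A.append(n); b.append(n@o[:2])
A=np.array(A);b=np.array(b)
x=np.linalg.lstsq(A,b,rcond=None)[0]; print('pole',x,A@x-b)
E
```

```text
Traceback (most recent call last):
  File "fit.py", line 47, in fit
    best=minimize(f,best,method='Nelder-Mead',options=dict(initial_simplex=np.r_[[best],best+np.diag(d)],maxiter=250,xatol=2e-5,fatol=.01)).x
         ~~~~~~~~^^^^^^^^^^^^^^^^^^^^^^^^^^^^^^^^^^^^^^^^^^^^^^^^^^^^^^^^^^^^^^^^^^^^^^^^^^^^^^^^^^^^^^^^^^^^^^^^^^^^^^^^^^^^^^^^^^^^^^^^^^
  File "fit.py", line 43, in <lambda>
    f=lambda p: float(((ras(p)-Mf)**2).sum())
                        ~~~^^^
  File "fit.py", line 41, in ras
    for hh in hulls(p): cv2.fillConvexPoly(A,np.round(((hh-lo+.5)*S-.5)*16).astype(np.int32),255,shift=4)
              ~~~~~^^^
  File "fit.py", line 32, in hulls
    return [cv2.convexHull(project(c,b@Rz.T+[p[0],p[1],zb],st).astype(np.float32)) for b in B]
                           ~~~~~~~^^^^^^^^^^^^^^^^^^^^^^^^^^^^
  File "fit.py", line 11, in project
    m=optics.camera_model(c)
ValueError: time passes only in moves, steps and waits
```

View pics/f2.png

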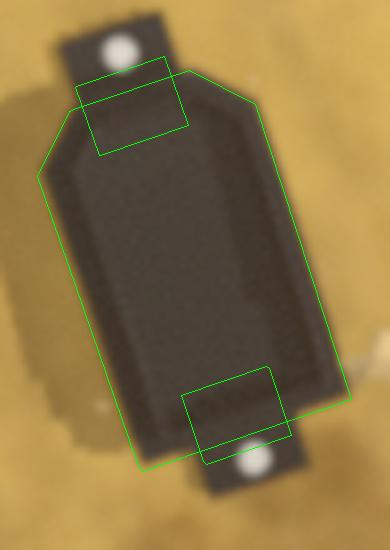

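Too many camera_model calls made that fail, so I'll cache the models.

Both cameras agree within 1 mm: foot (0.5205, 0.2023, yaw 0.067) and red tray (0.620, 0.324, yaw −0.408). I'll grip 22 mm toward the square end to clear the clamp.

Request:
apply_moves --increments '[0.0178,0.0104,-0.026,0,0,-0.0227,0.0178,0.0104,-0.026,0,0,-0.0227,0.0178,0.0104,-0.026,0,0,-0.0227,0.0178,0.0104,-0.026,0,0,-0.0227,0.0178,0.0104,-0.026,0,0,-0.0227,0.0178,0.0104,-0.026,0,0,-0.0227,0,0,0,0,0,0]' --hand 0.25 --force 40

```text
t: 3.0
eef_pos: [0.6, 0.3434, 0.1283]
ee_rot: [-3.133, 0.011, -1.976]
force: [0.2, 0.4, -1.6]
width: 0.066
```

```bash
cat >> fit.py <<'E'
def look(kind,p0,fn,zb=0.,keep=None,off=None):
    st=arm.get_state(); st={k:np.array(st[k]).tolist() for k in('t','eef_pos','ee_rot','width','force','q')}
    im=grab('wrist',fn+'.png'); json.dump(st,open(fn+'.json','w'))
    p,r=fit('wrist',im,st,kind,p0,zb,show=fn+'f.png',keep=keep)
    psi=st['ee_rot'][2]; d=p[:2]-np.array(st['eef_pos'][:2])
    print(fn,{k:np.round(st[k],4).tolist() for k in st},'\nfit',p.round(4),'resid',round(r,4),
     'in tool x,y',[round(1000*v,2) for v in(d@[np.cos(psi),np.sin(psi)],d@[np.sin(psi),-np.cos(psi)])],'yaw rel',round((p[2]-psi+np.pi)%(2*np.pi)-np.pi,4))
    return p
E
python3 - <<'E'
from fit import *
look('tray',(.62,.3243,-.408),'w2')
E
```

```text
w2 {'t': 3.0, 'eef_pos': [0.6, 0.3434, 0.1283], 'ee_rot': [-3.1327, 0.011, -1.9763], 'width': 0.066, 'force': [0.1959, 0.3639, -1.5548], 'q': [0.8034, 0.4552, -0.1008, 0.0052, -1.0014, 0.3591]} 
fit [ 0.619   0.3242 -0.4117] resid 0.0262 in tool x,y [np.float64(10.08), np.float64(-25.03)] yaw rel 1.5646
```

View pics/w2.png

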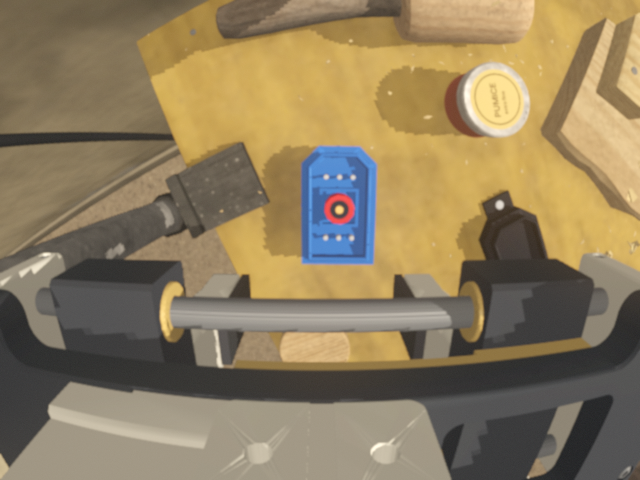

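The wrist view shows the red tray at (339,205) between the finger lines and the clamp corner at (268,200). The TCP drifted 10 mm in y, so I'll add a helper that computes the correction, including tilt.

```bash
cat >> h.py <<'E'
def delta(x,y,z,yaw):
    s=arm.get_state(); rv=(R.from_euler('xyz',[np.pi,0,yaw])*R.from_euler('xyz',s['ee_rot']).inv()).as_rotvec()
    print('delta',np.round(np.r_[np.array([x,y,z])-s['eef_pos'],rv],4).tolist(),'q6',np.round(s['q'][5],2))
E
python3 -c "
from h import *
delta(.5993,.3331,.014,-1.981)"
```

```text
delta [-0.0002, -0.0101, -0.1166, -0.0072, 0.0136, -0.0062] q6 0.36
```

Request:
apply_moves --increments '[0,-0.0101,0,-0.0072,0.0136,-0.006,0,0,0,0,0,0,0,0,-0.03,0,0,0,0,0,-0.03,0,0,0,0,0,0,0,0,0]'

```text
t: 3.47
eef_pos: [0.599, 0.3365, 0.0766]
ee_rot: [-3.138, 0.008, -1.975]
force: [-1.1, -0.8, -0.6]
width: 0.066
```

```bash
python3 -c "
from h import *
delta(.5993,.3331,.014,-1.981)"
```

```text
delta [0.0003, -0.0034, -0.0626, -0.0057, 0.0062, -0.0057] q6 0.37
```

Request:
apply_moves --increments '[0,-0.0034,-0.02,-0.006,0.008,-0.006,0,-0.001,-0.02,0,0.002,0,0,0,-0.012,0,0,0,0,0,0,0,0,0]'

```text
t: 3.8
eef_pos: [0.6007, 0.3343, 0.0335]
ee_rot: [-3.14, 0.007, -1.979]
force: [-0.4, -0.9, -1.1]
width: 0.0658
```

```bash
python3 -c "
from h import *
delta(.5993,.3331,.014,-1.981)"
```

```text
delta [-0.0014, -0.0012, -0.0195, -0.0061, 0.0045, -0.0023] q6 0.37
```

Request:
apply_moves --increments '[-0.0015,-0.0015,-0.012,-0.007,0.006,-0.002,0,0,-0.008,0,0,0,0,0,-0.002,0,0,0]'

```text
t: 4.05
eef_pos: [0.6011, 0.3347, 0.016]
ee_rot: [-3.139, 0.004, -1.98]
force: [0.1, 0.4, 0.8]
width: 0.0658
```

```bash
python3 -c "
from h import *
delta(.5993,.3331,.014,-1.981)"
```

```text
delta [-0.0018, -0.0016, -0.002, -0.0029, 0.0038, -0.0015] q6 0.37
```

Request:
apply_moves --increments '[-0.002,-0.002,-0.002,-0.004,0.005,-0.001,0,0,0,0,0,0,0,0,0,0,0,0,0,0,0,0,0,0,0,0,0,0,0,0,0,0,0,0,0,0]' --hand 1 --force 30

```text
t: 4.55
eef_pos: [0.5994, 0.3331, 0.0154]
ee_rot: [3.141, -0.001, -1.98]
force: [0.5, 0.5, -1.0]
width: 0.0514
```

```bash
python3 - <<'E'
from fit import *
look('tray',(.6195,.324,-.409),'w3',keep=265)
delta(.5993,.3331,.014,-1.981)
E
```

```text
w3 {'t': 4.55, 'eef_pos': [0.5994, 0.3331, 0.0154], 'ee_rot': [3.1413, -0.0007, -1.9802], 'width': 0.0514, 'force': [0.477, 0.5464, -1.0266], 'q': [0.7908, 0.5716, -0.1972, 0.0, -0.8028, 0.3706]} 
fit [ 0.619   0.325  -0.4165] resid 0.1085 in tool x,y [np.float64(-0.36), np.float64(-21.25)] yaw rel 1.5638
delta [-0.0001, -0.0001, -0.0015, 0.0004, -0.0004, -0.0008] q6 0.37
```

View pics/w3.png

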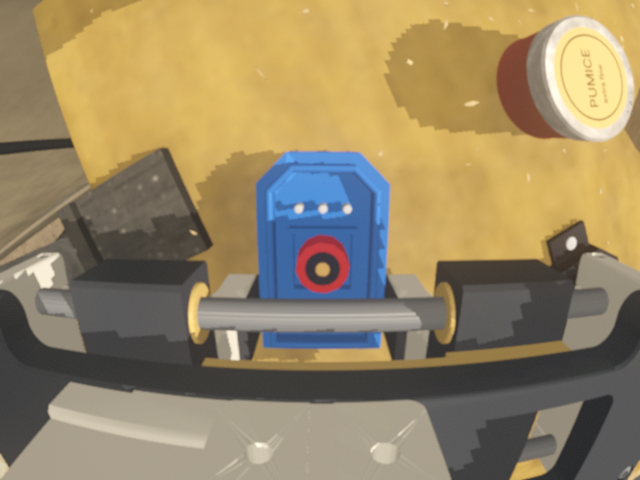

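The tray is gripped (51.4 mm, aligned; drum at (322,264) in its pocket). Next I'll lift and move to a viewpoint short of the foot, turning as I go.

Request:
apply_moves --increments '[0,0,0.006,0,0,0,0,0,0.012,0,0,0,0,0,0.018,0,0,0,0,0,0.02,0,0,0,0,0,0.02,0,0,0,0,0,0.02,0,0,0,-0.008,-0.006,0.01,0,0,0.02,-0.016,-0.012,0.004,0,0,0.042,-0.018,-0.013,0,0,0,0.045,-0.018,-0.013,0,0,0,0.045,-0.018,-0.013,0,0,0,0.045,-0.018,-0.013,0,0,0,0.045,-0.018,-0.013,0,0,0,0.045,-0.018,-0.013,0,0,0,0.045,-0.018,-0.013,0,0,0,0.045,-0.018,-0.013,0,0,0,0.045,-0.012,-0.008,0,0,0,0.04,-0.006,-0.004,0,0,0,0.02,0,0,0,0,0,0,0,0,0,0,0,0]'

```text
t: 6.27
eef_pos: [0.4079, 0.1938, 0.1515]
ee_rot: [-3.126, 0.015, -1.474]
force: [0.0, 0.0, -1.0]
width: 0.0518
```

```bash
python3 - <<'E'
from fit import *
look('foot',(.5205,.2023,.067,.014,.0115),'w4')
delta(.499,.2009,.06,-1.504)
im=cv2.imread('pics/w4.png');a=cv2.imread('pics/w4f.png');a=cv2.resize(a,None,fx=.5,fy=.5);print(a.shape)
im=cv2.copyMakeBorder(im,0,0,0,150,0); im[:min(480,a.shape[0]),640:640+min(150,a.shape[1])]=a[:480,:150]; cv2.imwrite('pics/w4v.png',im)
E
```

```text
w4 {'t': 6.2667, 'eef_pos': [0.4079, 0.1938, 0.1515], 'ee_rot': [-3.1262, 0.0148, -1.474], 'width': 0.0518, 'force': [0.0225, 0.0022, -1.0493], 'q': [0.8825, 0.0536, -0.5979, 0.0005, -0.898, 0.7847]} 
fit [0.5222 0.2023 0.0617 0.009  0.0122] resid 0.0449 in tool x,y [np.float64(2.52), np.float64(-114.59)] yaw rel 1.5357
delta [0.0909, 0.007, -0.0915, -0.016, 0.0141, -0.0297] q6 0.78
(412, 248, 3)
```

View pics/w4v.png

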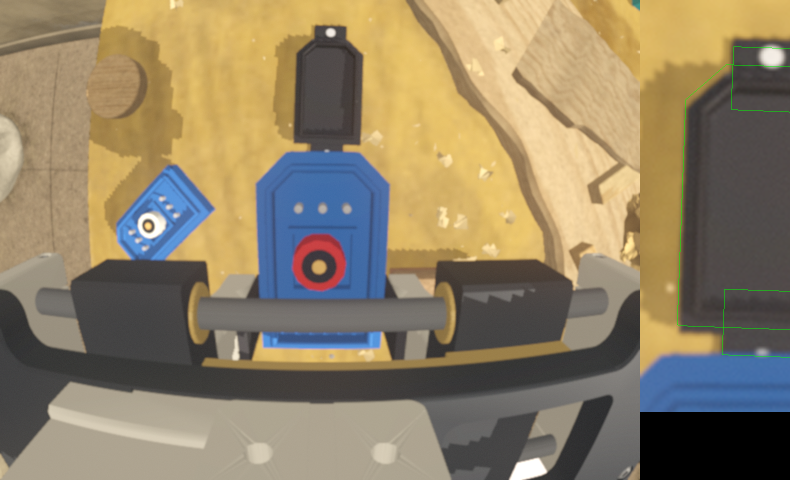

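The tray in hand is level with its drum at (320,265), and the foot is visible ahead at (328,92). Its lateral position agrees with the earlier estimates, so I'll move over the foot.

Request:
apply_moves --increments '[0.008,0.001,-0.006,-0.004,0.004,-0.006,0.014,0.001,-0.01,-0.004,0.004,-0.006,0.016,0.001,-0.014,-0.003,0.003,-0.006,0.016,0.001,-0.016,-0.003,0.003,-0.006,0.016,0.001,-0.016,-0.002,0,-0.006,0.014,0.001,-0.014,0,0,0,0.006,0.001,-0.01,0,0,0,0,0,0,0,0,0]'

```text
t: 6.98
eef_pos: [0.5123, 0.2064, 0.0583]
ee_rot: [-3.139, 0.0, -1.511]
force: [0.2, -0.5, -1.6]
width: 0.0516
```

```bash
python3 -c "
from h import *
delta(.4992,.2009,.042,-1.505)"
```

```text
delta [-0.0131, -0.0055, -0.0163, -0.0003, 0.0023, 0.0056] q6 0.89
```

Request:
apply_moves --increments '[-0.013,-0.0055,0,0,0.002,0.0056,0,0,0,0,0,0,0,0,-0.01,0,0,0,0,0,0,0,0,0]'

```text
t: 7.32
eef_pos: [0.5014, 0.201, 0.0444]
ee_rot: [3.138, -0.003, -1.508]
force: [-0.6, -1.0, -0.6]
width: 0.0515
```

```bash
python3 -c "
from h import *
delta(.4992,.2009,.042,-1.505)"
```

```text
delta [-0.0022, -0.0001, -0.0024, 0.0037, -0.0032, 0.0032] q6 0.89
```

Request:
apply_moves --increments '[-0.0025,0,-0.002,0.004,-0.003,0.003,0,0,0,0,0,0]'

```text
t: 7.48
eef_pos: [0.4993, 0.2015, 0.0419]
ee_rot: [-3.141, 0.0, -1.505]
force: [0.4, -0.5, -1.8]
width: 0.0518
```

```bash
python3 - <<'E'
from h import *
delta(.4992,.2009,.0275,-1.505)
a=grab('wrist','w5.png');b=grab('scene')
cv2.imwrite('pics/w5v.png',np.vstack([a[130:430,150:550],cv2.resize(b[240:330,230:350],(400,300),interpolation=cv2.INTER_CUBIC)])[:,:,::-1])
E
```

```text
delta [-0.0001, -0.0006, -0.0144, -0.0005, 0.0001, 0.0001] q6 0.89
```

View pics/w5v.png

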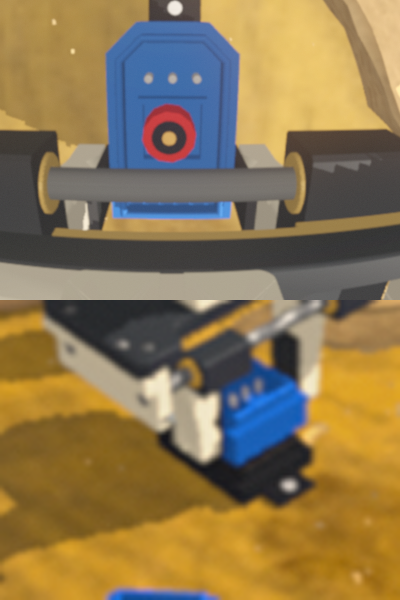

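The screw on the ear (175) lines up with the tray centre (172), and the tray hovers squarely over the foot. Lowering gently.

Request:
apply_moves --increments '[0,-0.0006,-0.004,0,0,0,0,0,-0.004,0,0,0,0,0,-0.003,0,0,0,0,0,0,0,0,0]'

```text
t: 7.92
eef_pos: [0.5016, 0.2023, 0.0336]
ee_rot: [-3.136, 0.003, -1.503]
force: [-3.0, -0.4, 2.7]
width: 0.0517
```

```bash
python3 -c "
from h import *
delta(.4992,.2009,.0275,-1.505)"
```

```text
delta [-0.0024, -0.0014, -0.0061, -0.003, 0.0051, -0.0015] q6 0.89
```

Request:
apply_moves --increments '[-0.0022,-0.0012,0,-0.003,0.005,-0.001,0,0,-0.002,0,0,0,0,0,-0.002,0,0,0]'

```text
t: 8.17
eef_pos: [0.4994, 0.2012, 0.0296]
ee_rot: [-3.141, 0.0, -1.505]
force: [0.1, 0.6, -1.2]
width: 0.0514
```

```bash
python3 -c "
from h import *
delta(.4992,.2009,.0275,-1.505)"
```

```text
delta [-0.0002, -0.0003, -0.0021, -0.0004, 0.0004, -0.0005] q6 0.89
```

No contact force and going in well.

Request:
apply_moves --increments '[0,0,-0.0022,0,0,0,0,0,-0.001,0,0,0,0,0,0,0,0,0]'

```text
t: 8.42
eef_pos: [0.4992, 0.201, 0.0263]
ee_rot: [-3.141, -0.0, -1.504]
force: [-1.6, -0.4, 4.1]
width: 0.0515
```

```bash
python3 -c "
from h import *
delta(.4992,.2009,.0275,-1.505)"
```

```text
delta [-0.0, -0.0001, 0.0012, 0.0002, 0.0001, -0.0008] q6 0.89
```

Seated (4 N). Release, rise, and look back at it.

Request:
apply_moves --increments '[0,0,0,0,0,0,0,0,0,0,0,0,0,0,0,0,0,0,0,0,0,0,0,0,0,0,0.01,0,0,0,0,0,0.02,0,0,0,-0.008,0,0.03,0,0,0,-0.02,0,0.03,0,0,0,-0.02,0,0.025,0,0,0,0,0,0,0,0,0,0,0,0,0,0,0]' --hand 0.25

```text
t: 9.33
eef_pos: [0.4493, 0.2, 0.1476]
ee_rot: [3.14, -0.002, -1.505]
force: [-0.2, 0.4, -0.7]
width: 0.0659
```

```bash
python3 - <<'E'
from fit import *
look('tray',(.5205,.2023,.067),'w6',zb=.012)
st=arm.get_state()
s=grab('scene','s6.png');t=grab('top','t6.png')
print('top red',fit('top',t,st,'tray',(.5205,.2023,.067),.012))
print('top white',fit('top',t,st,'tray',(.406,.334,2.395)))
E
python3 - <<'E'
import cv2,numpy as np
a=cv2.imread('pics/w6.png')[0:400,60:580]; b=cv2.imread('pics/s6.png')[240:330,230:350]
b=cv2.resize(b,(270,203),interpolation=3); o=np.zeros((400,790,3),np.uint8); o[:,:520]=a;o[:203,520:]=b; cv2.imwrite('pics/w6v.png',o)
E
```

```text
w6 {'t': 9.3333, 'eef_pos': [0.4493, 0.2, 0.1476], 'ee_rot': [3.1404, -0.0018, -1.5047], 'width': 0.0659, 'force': [-0.2026, 0.3593, -0.7481], 'q': [0.8197, 0.1401, -0.5084, 0.0006, -0.9244, 0.8168]} 
fit [0.5209 0.2029 0.0581] resid 0.0189 in tool x,y [np.float64(1.77), np.float64(-71.64)] yaw rel 1.5627Traceback (most recent call last):
  File "<stdin>", line 5, in <module>
  File "fit.py", line 36, in fit
    n,lab,stt,_=cv2.connectedComponentsWithStats(M); M=(lab==1+np.argmax(stt[1:,4])).astype(np.uint8)
                                                               ~~~~~~~~~^^^^^^^^^^^
    return _wrapfunc(a, 'argmax', axis=axis, out=out, **kwds)
    return bound(*args, **kwds)
ValueError: attempt to get argmax of an empty sequence
```

View pics/w6v.png

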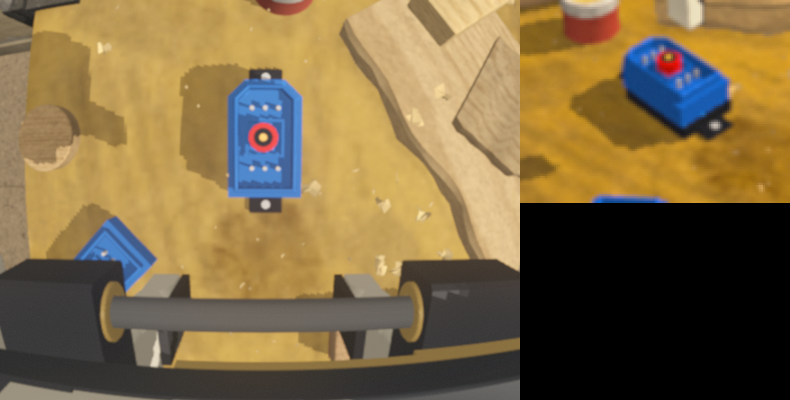

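The tray is fully down on the foot and level, with the drum at (263,137) in its pocket. The fit (0.521, 0.203) matches. Now the white tray.

Request:
apply_moves --increments '[-0.009,0.02,-0.002,0,0,-0.1,-0.009,0.02,-0.002,0,0,-0.1,-0.009,0.02,-0.002,0,0,-0.1,-0.009,0.02,-0.002,0,0,-0.1,-0.009,0.02,-0.002,0,0,-0.1,-0.009,0.02,-0.002,0,0,-0.1,-0.009,0.02,-0.002,0,0,-0.1,-0.009,0.02,-0.002,0,0,-0.1,0,0,0,0,0,0,0,0,0,0,0,0]'

```text
t: 10.32
eef_pos: [0.3745, 0.3611, 0.1161]
ee_rot: [3.138, -0.027, -2.352]
force: [1.3, -0.0, -0.4]
width: 0.0659
```

```bash
python3 - <<'E'
from fit import *
look('tray',(.406,.334,2.395),'w7')
delta(.406,.334,.0145,-2.317)
E
```

```text
w7 {'t': 10.3167, 'eef_pos': [0.3745, 0.3611, 0.1161], 'ee_rot': [3.138, -0.0268, -2.3522], 'width': 0.0659, 'force': [1.2591, -0.0357, -0.4165], 'q': [1.1353, 0.2369, -0.4619, -0.016, -0.896, -0.3358]} 
fit [0.4052 0.3345 2.3788] resid 0.0214 in tool x,y [np.float64(-2.75), np.float64(-40.53)] yaw rel -1.5523
delta [0.0314, -0.0269, -0.1015, 0.0168, -0.0212, 0.0355] q6 -0.34
```

View pics/w7.png

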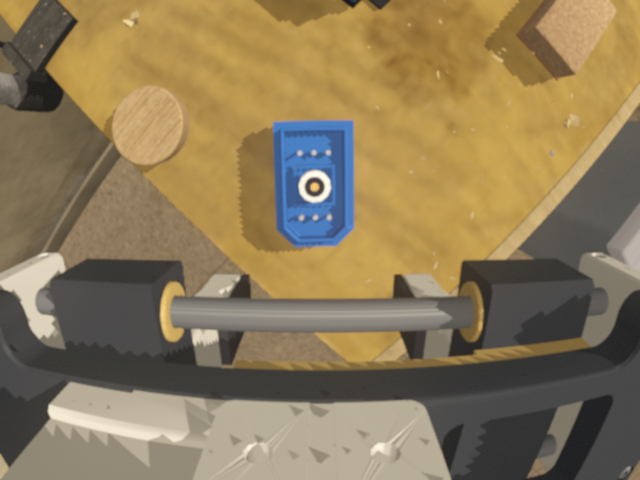

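The white tray is at (314,183) with its cut end toward the gripper and its drum in the pocket. I'll align above it, then descend.

Request:
apply_moves --increments '[0.01,-0.009,-0.01,0.008,-0.01,0.01,0.01,-0.009,-0.02,0.006,-0.008,0.01,0.01,-0.008,-0.02,0.003,-0.003,0.008,0,0,0,0,0,0,0,0,0,0,0,0]'

```text
t: 10.78
eef_pos: [0.4072, 0.3309, 0.0628]
ee_rot: [-3.141, -0.002, -2.318]
force: [-0.5, 0.3, 0.1]
width: 0.0657
```

```bash
python3 -c "
from h import *
delta(.4054,.3344,.0145,-2.325)"
```

```text
delta [-0.0018, 0.0035, -0.0483, 0.0022, -0.0008, -0.0069] q6 -0.23
```

Request:
apply_moves --increments '[-0.0018,0.0035,-0.01,0.002,0,-0.007,0,0,-0.015,0,0,0,0,0,0,0,0,0]'

```text
t: 11.03
eef_pos: [0.4062, 0.335, 0.038]
ee_rot: [3.141, 0.002, -2.327]
force: [-0.3, -1.1, -0.6]
width: 0.0657
```

```bash
python3 -c "
from h import *
delta(.4054,.3344,.0145,-2.325)"
```

```text
delta [-0.0008, -0.0006, -0.0235, -0.0018, 0.0003, 0.0025] q6 -0.25
```

Request:
apply_moves --increments '[-0.0008,-0.0006,-0.012,-0.002,0,0.002,0,0,-0.009,0,0,0,0,0,-0.001,0,0,0,0,0,0,0,0,0]'

```text
t: 11.37
eef_pos: [0.4057, 0.337, 0.0171]
ee_rot: [-3.142, 0.003, -2.324]
force: [0.8, 0.0, 0.7]
width: 0.0655
```

```bash
python3 -c "
from h import *
delta(.4054,.3344,.0145,-2.325)"
```

```text
delta [-0.0003, -0.0026, -0.0026, -0.0021, 0.0021, -0.0012] q6 -0.25
```

Request:
apply_moves --increments '[-0.0003,-0.0026,-0.002,-0.002,0.002,-0.001,0,0,0,0,0,0,0,0,0,0,0,0,0,0,0,0,0,0,0,0,0,0,0,0,0,0,0,0,0,0]' --hand 1 --force 30

```text
t: 11.87
eef_pos: [0.4057, 0.3353, 0.0172]
ee_rot: [3.141, 0.003, -2.324]
force: [0.5, 0.8, -1.1]
width: 0.0514
```

```bash
python3 - <<'E'
from fit import *
look('tray',(.4054,.3344,2.39),'w8',keep=265)
delta(.4054,.3344,.0145,-2.325)
E
```

```text
w8 {'t': 11.8667, 'eef_pos': [0.4057, 0.3353, 0.0172], 'ee_rot': [3.141, 0.0026, -2.3245], 'width': 0.0514, 'force': [0.5121, 0.7674, -1.1054], 'q': [1.0637, 0.3697, -0.5746, 0.0, -0.6239, -0.2466]} 
fit [0.4052 0.3365 2.384 ] resid 0.0348 in tool x,y [np.float64(-0.48), np.float64(1.12)] yaw rel -1.5748
delta [-0.0004, -0.001, -0.0027, -0.0024, 0.0014, -0.0005] q6 -0.25
```

Gripped (51.4 mm), with the tray centred to about 1 mm in the hand. I'll lift and turn clockwise, which keeps joint 6 in range.

Request:
apply_moves --increments '[0,0,0.006,0,0,0,0,0,0.012,0,0,0,0,0,0.018,0,0,0,0,0,0.02,0,0,0,0,0,0.02,0,0,0,0,0,0.02,0,0,-0.03,0.004,-0.002,0.01,0,0,-0.06,0.008,-0.005,0.005,0,0,-0.09,0.009,-0.0055,0.003,0,0,-0.1,0.009,-0.0055,0.003,0,0,-0.1,0.009,-0.0055,0.003,0,0,-0.1,0.009,-0.0055,0.003,0,0,-0.1,0.009,-0.0055,0.003,0,0,-0.1,0.009,-0.0055,0.003,0,0,-0.1,0.009,-0.0055,0.003,0,0,-0.1,0.009,-0.0055,0.003,0,0,-0.1,0.009,-0.0055,0.003,0,0,-0.1,0.009,-0.0055,0.003,0,0,-0.1,0.006,-0.003,0,0,0,-0.06,0,0,0,0,0,0]'

```text
t: 13.58
eef_pos: [0.5161, 0.264, 0.1745]
ee_rot: [3.137, 0.003, 2.657]
force: [-0.7, -0.5, -1.3]
width: 0.0515
```

```bash
python3 -c "
from h import *
print(arm.get_state()['q'].round(2))
delta(.62,.209,.165,1.636)"
```

```text
[ 0.81  0.25 -0.3   0.   -1.02 -1.3 ]
delta [0.1039, -0.055, -0.0095, -0.0006, 0.0059, -1.0214] q6 -1.3
```

Request:
apply_moves --increments '[0.005,-0.002,0,0,0,-0.05,0.009,-0.005,0,0,0,-0.09,0.01,-0.005,0,0,0,-0.1,0.01,-0.005,-0.001,0,0,-0.1,0.01,-0.005,-0.001,0,0,-0.1,0.01,-0.005,-0.001,0,0.002,-0.1,0.01,-0.005,-0.001,0,0.002,-0.1,0.01,-0.005,-0.001,0,0.002,-0.1,0.01,-0.005,-0.001,0,0,-0.1,0.01,-0.005,0,0,0,-0.1,0.006,-0.003,0,0,0,-0.06,0.002,-0.002,0,0,0,-0.02,0,0,0,0,0,0,0,0,0,0,0,0]'

```text
t: 14.75
eef_pos: [0.6159, 0.2105, 0.1703]
ee_rot: [-3.138, -0.001, 1.622]
force: [-0.5, 0.4, -2.0]
width: 0.0517
```

```bash
python3 - <<'E'
from fit import *
look('tray',(.5208,.2026,.066),'w9',zb=.012)
delta(.5204,.2026,.07,1.636)
im=cv2.imread('pics/w9.png');a=cv2.imread('pics/w9f.png');a=cv2.resize(a,(150,int(a.shape[0]*150/a.shape[1])))
im=cv2.copyMakeBorder(im,0,0,0,150,0); im[:min(480,a.shape[0]),640:]=a[:480]; cv2.imwrite('pics/w9v.png',im)
E
```

```text
w9 {'t': 14.75, 'eef_pos': [0.6159, 0.2105, 0.1703], 'ee_rot': [-3.1378, -0.001, 1.622], 'width': 0.0517, 'force': [-0.4574, 0.4466, -1.9575], 'q': [0.6267, 0.3684, -0.1312, -0.0033, -1.0738, -2.1446]} 
fit [0.5217 0.2018 0.0624] resid 0.0194 in tool x,y [np.float64(-3.8), np.float64(-94.55)] yaw rel -1.5597
delta [-0.0954, -0.008, -0.1004, -0.0008, -0.0038, 0.0138] q6 -2.14
```

The picture limit is reached, so from here I go by numbers. The fits from opposite sides give a stack centre of (0.521, 0.2024). Moving above it.

Request:
apply_moves --increments '[-0.006,0,-0.004,0,-0.002,0.003,-0.012,-0.001,-0.01,0,-0.002,0.004,-0.016,-0.001,-0.016,0,0,0.004,-0.016,-0.001,-0.016,0,0,0.003,-0.016,-0.001,-0.016,0,0,0,-0.014,-0.001,-0.014,0,0,0,-0.006,-0.001,-0.008,0,0,0,0,0,0,0,0,0,0,0,0,0,0,0]'

```text
t: 15.55
eef_pos: [0.5196, 0.2052, 0.084]
ee_rot: [3.138, -0.003, 1.655]
force: [0.9, -0.9, -0.7]
width: 0.0513
```

```bash
python3 -c "
from h import *
delta(.5206,.2024,.062,1.636)"
```

```text
delta [0.001, -0.0028, -0.022, -0.0031, 0.0031, -0.0189] q6 -2.21
```

Request:
apply_moves --increments '[0.001,-0.0028,-0.01,-0.003,0.003,-0.019,0,0,-0.01,0,0,0,0,0,0,0,0,0]'

```text
t: 15.8
eef_pos: [0.5222, 0.2036, 0.0644]
ee_rot: [3.138, -0.002, 1.636]
force: [0.4, -0.4, -1.3]
width: 0.0517
```

```bash
python3 -c "
from h import *
delta(.5206,.2024,.062,1.636)"
```

```text
delta [-0.0016, -0.0012, -0.0024, -0.0024, 0.0034, -0.0002] q6 -2.23
```

Request:
apply_moves --increments '[-0.0018,-0.0012,-0.003,-0.0024,0.0034,0,0,0,0,0,0,0]'

```text
t: 15.97
eef_pos: [0.521, 0.2022, 0.0605]
ee_rot: [-3.141, 0.001, 1.636]
force: [-0.8, -0.5, -0.7]
width: 0.0517
```

```bash
python3 -c "
from h import *
delta(.5206,.2024,.055,1.636)"
```

```text
delta [-0.0004, 0.0002, -0.0055, 0.0007, -0.0006, 0.0002] q6 -2.23
```

Skirt bottom is at about 43 mm and the rim top is at 40 mm. Lowering in small steps.

Request:
apply_moves --increments '[-0.0006,0,-0.0025,0,0,0,-0.0003,0,-0.0025,0,0,0,0,0,0,0,0,0]'

```text
t: 16.22
eef_pos: [0.5208, 0.2022, 0.0551]
ee_rot: [-3.141, 0.001, 1.635]
force: [0.2, -0.3, -1.3]
width: 0.0517
```

```bash
python3 -c "
from h import *
print(arm.get_state()['force'])
delta(.5206,.2024,.0492,1.636)"
```

```text
[ 0.17676366 -0.2640928  -1.30376338]
delta [-0.0002, 0.0002, -0.0059, 0.0006, -0.0001, 0.0006] q6 -2.23
```

Skirt is 2 mm below the rim top with no contact force. Continuing.

Request:
apply_moves --increments '[-0.0002,0,-0.0025,0,0,0,-0.0002,0,-0.002,0,0,0,0,0,0,0,0,0]'

```text
t: 16.47
eef_pos: [0.5206, 0.2024, 0.0504]
ee_rot: [3.141, 0.0, 1.635]
force: [0.1, 0.0, -0.9]
width: 0.052
```

```bash
python3 -c "
from h import *
delta(.5206,.2024,.0492,1.636)"
```

```text
delta [-0.0, 0.0, -0.0012, 0.0002, 0.0004, 0.0006] q6 -2.23
```

Request:
apply_moves --increments '[0,0,-0.0015,0,0,0,0,0,-0.0008,0,0,0,0,0,0,0,0,0]'

```text
t: 16.72
eef_pos: [0.5207, 0.2024, 0.0484]
ee_rot: [3.141, 0.0, 1.636]
force: [-0.8, -0.7, 0.1]
width: 0.0519
```

Request:
apply_moves --increments '[0,0,-0.001,0,0,0,0,0,0,0,0,0]'

```text
t: 16.88
eef_pos: [0.5209, 0.2025, 0.0486]
ee_rot: [3.14, 0.0, 1.636]
force: [-0.2, 0.3, -1.1]
width: 0.0517
```

Request:
apply_moves --increments '[0,0,-0.002,0,0,0,0,0,-0.001,0,0,0]'

```text
t: 17.05
eef_pos: [0.5211, 0.2027, 0.0483]
ee_rot: [3.139, 0.0, 1.637]
force: [-6.0, -2.2, 11.2]
width: 0.0518
```

It is down on the deck (11 N at the expected height). Release and rise straight up, then back off.

Request:
apply_moves --increments '[0,0,0.0008,0,0,0,0,0,0,0,0,0,0,0,0,0,0,0,0,0,0,0,0,0,0,0,0,0,0,0,0,0,0.008,0,0,0,0,0,0.015,0,0,0,0,0,0.025,0,0,0,0.015,0,0.03,0,0,0,0.02,0,0.03,0,0,0,0.02,0,0.02,0,0,0,0,0,0,0,0,0,0,0,0,0,0,0]' --hand 0.25

```text
t: 18.13
eef_pos: [0.5767, 0.2011, 0.1858]
ee_rot: [3.14, 0.002, 1.638]
force: [-0.0, 0.3, -0.9]
width: 0.0659
```

```bash
python3 - <<'E'
from fit import *
look('tray',(.5208,.2024,.066),'w10',zb=.032)
st=json.load(open('w10.json')); im=cv2.imread('pics/w10.png')[:,:,::-1].copy()
c=project('wrist',np.array([[.5208,.2024,.032+.033]]),st)[0]; print('drum expected px',c)
hsv=cv2.cvtColor(im,cv2.COLOR_RGB2HSV); w=cv2.inRange(hsv,(0,0,170),(180,60,255)); m=np.zeros_like(w); cv2.circle(m,tuple(int(v) for v in c),30,255,-1)
n,l,s,ce=cv2.connectedComponentsWithStats(w&m); print([(s[i].tolist(),ce[i].round(1).tolist()) for i in range(1,n) if s[i,4]>60])
s=grab('scene','s10.png')
print('scene',fit('scene',s,None,'tray',(.5208,.2024,.066),.032))
for n in ['sand_block','offcut_round','powder_tin']: print(n,[(np.round(d['point']).tolist(),round(d['conf'],2)) for d in finder.landmark_of('scene',n)])
E
```

```text
w10 {'t': 18.1333, 'eef_pos': [0.5767, 0.2011, 0.1858], 'ee_rot': [3.1396, 0.0021, 1.6384], 'width': 0.0659, 'force': [-0.0466, 0.2767, -0.9356], 'q': [0.6568, 0.2908, -0.2106, 0.0033, -1.0689, -2.1616]} 
fit [0.5207 0.2019 0.0603] resid 0.02 in tool x,y [np.float64(4.62), np.float64(-55.81)] yaw rel -1.5781
drum expected px [329.63903721 159.92509944]
[([315, 147, 29, 29, 433], [329.0, 160.6])]
scene (array([ 0.50719335,  0.21263046, -0.05192918]), np.float64(0.14735501136308835))
sand_block [([406.0, 300.0], 0.95)]
offcut_round [([209.0, 330.0], 0.63)]
powder_tin [([258.0, 253.0], 0.74)]
```

The wrist fit is good, and the white drum is within 1 px of where it should be. The single-tray scene fit doesn't apply to a stack, so I'll check seating height against a two-tray silhouette.

```bash
python3 - <<'E'
import fit as F; from fit import *
s=cv2.imread('pics/s10.png')[:,:,::-1].copy(); T=F.TRAY[0].copy()
st=json.load(open('w10.json')); w=cv2.imread('pics/w10.png')[:,:,::-1].copy()
for g in(.016,.018,.020,.022,.024,.028):
    F.TRAY[:]=[np.r_[T,T+[0,0,g]]]; p,r=fit('scene',s,None,'tray',(.5208,.2024,.066),.012); print(g,p.round(4),round(r,4))
F.TRAY[:]=[T]
for z in(.026,.029,.032,.035,.038): print(z,*fit('wrist',w,st,'tray',(.5208,.2024,.066),z))
E
```

```text
0.016 [ 0.5206  0.2027 -0.0055] 0.0166
0.018 [0.5193 0.2035 0.0101] 0.0111
0.02 [0.5185 0.2043 0.0176] 0.0128
0.022 [ 0.5181  0.2049 -0.0018] 0.0215
0.024 [ 0.5173  0.2056 -0.03  ] 0.0375
0.028 [ 0.5163  0.207  -0.0619] 0.0787
0.026 [0.5210135  0.20210309 0.06094302] 0.0073531734713977856
0.029 [0.52075487 0.20224082 0.06332246] 0.01192492962903154
0.032 [0.52071453 0.20192799 0.0602628 ] 0.020047817107871527
0.035 [0.52038009 0.20202793 0.06675499] 0.03616871361382417
0.038 [0.52024217 0.20217231 0.05973199] 0.05366186575641482
```

The stack spacing fits best at 18–20 mm, so the top tray is fully seated. Handing in.

```bash
python3 -c "
from station import arm
print(arm.job_done(), arm.get_state()['t'])"
```

```text
the job is handed in; nothing more can be done
the job is handed in; nothing more can be done
```

The two trays are stacked on the foot and the job is handed in; no verdict is reported. The red-drum tray sits on the foot with the white-drum tray on top of it, both turned cut corners over cut corners. I set each one down until I felt light contact (about 4 N and 11 N), then released it. The whole job took about 18 s of the allowed 54 s.

- **Position and alignment:** the last wrist fit puts the top tray at (0.5207, 0.2019) with yaw 0.060. The foot was measured at (0.5205, 0.2023) with yaw 0.067, so they agree within 1 mm and 0.01 rad.
- **Seating height:** the two-tray outline in the scene camera fits best with the trays 18–20 mm apart, which means fully down; an 8 mm tilt fits clearly worse.
- **Drums:** the white drum is within 1 px of where it should be. The red drum was last seen in its pocket after the first placing, before the second tray covered it.
- **Bystanders:** in the scene camera the sanding block, branch disc and tin stayed within 4 px of where they were reported at the start. I did not reach for the turquoise tray.

Some checks failed or disagreed:
- The top-camera recheck after the first placing failed because the arm hid the tray.
- A single-tray fit of the stack in the scene camera was useless, which is why I switched to the two-tray outline.
- That two-tray scene fit gave a yaw about 0.05 rad off the wrist value; I trusted the wrist view.
- Fitting the tray height in the wrist view alone favoured a value about 6 mm too low, which I put down to scale and mask bias.

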